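# Set the drying cabinet's door stay on its middle hole

### The arm

A 7-joint arm with a two-finger parallel gripper is mounted at the origin on the work surface. World frame = base frame: x ahead of the robot, y to its left, z up, the work surface at z = 0. Lengths are in m, angles in rad, forces in N, time in s.
With the tool pointing down it reaches from about 0.4 to 0.875 m from the base axis. Payload 4.4 kg.
Tool frame: the origin (TCP) lies on the mounting face of the last link; the fingertips stand 173 mm ahead of it and the grasp point (between the pads) lies 155 mm ahead of it; z points along the fingers, y is the line along which they close (so a half turn about z gives the same grasp; the last joint's range is limited). The gripper opens to 85 mm and grips with 20 to 120 N. Pads are 22 mm wide; open, the fingers measure 114 mm over their backs; the gripper's body (76 mm by 85 mm) begins 54 mm behind the grasp point. The pads swing forward as they close: fully open they stand 13 mm farther back than shut.
Start: joints at [1.117, 0.628, 0.038, 1.517, -0.027, 0.996, -0.02], TCP at [0.246, -0.602, 0.405] pointing down, gripper open.
Joint ranges: [-3.06, 3.06], [-0.37, 2.12], [-1.25, 1.32], [0.18, 2.47], [-1.1, 4.24], [0.23, 1.98], [-2.94, 2.94]. Speed limits (rad/s): [2.57, 2.57, 3.14, 3.14, 3.14, 3.14, 3.14].

### API

Orientations are given as a 3x3 rotation matrix whose columns are the frame's x, y, z axes.
In Python, from bench import state, camera, calibration, hand_in gives the robot as it stands.
- The arm moves only by the shell command python3 -m jog 'ROWS' [FORCE]. ROWS is a JSON object of lists of equal length, an entry for each row: "fingers": the gripper command: -1 is fully open, 1 is shut, values between are in proportion; "travel": the shift along the tool's x, y, z in cm, a list of three; "spin": the turn about the tool's z in rad. In form: {"fingers": [fingers, ...], "travel": [[dx, dy, dz], ...], "spin": [spin, ...]}. A call has exactly 10 rows; each row is the pose to reach, as a shift and turn from the pose commanded when the call began, along the tool's axes at that moment; what a row does not reach only later rows make up. A row lasts 1/12 s, in which the tool goes at most 41.7 mm and 7.16 degrees, less where a joint would pass 70% of its speed; a pose out of reach is approached as far as the arm can. A call with a gripper value outside its range is refused whole. The fingers move at their own pace and stop on an object; FORCE is the grip in N (left out, the last holds). Time passes only in rows, so rows that repeat a pose let the fingers close, or fill a call up. It gives the time, the measured TCP pose, the force, the opening and the grip force at its end, in the units of the state.
- state(): the state, without advancing time (a new reading comes with each control period).
- camera(name): name is "scene" or "side" or "wrist"; returns the picture (420x560x3 uint8, red, green, blue); there is no depth.
- calibration(name): a dict with "fx", "fy", "cx", "cy" (pixels), "R" (3x3) and "t" (3): a world point X has camera coordinates R X + t; the wrist camera has in their place "mount" (4x4, takes a point from camera to tool coordinates, whose origin is the TCP and whose axes are the flange's). Camera axes: x right, y down, z forward; pixel columns grow to the right and rows downward; lengths in m; the calibration is good to about 2 mm. A picture is of the moment at which its call begins: read the wrist's pose just before it. calibration takes no time and is no camera call.
- hand_in(): hands the job in; it is judged then, once.
The state is a dict: "t": time; "q": joint angles; "joint_velocities": joint speeds; "effort": joint torques, N m; "tcp_pos": TCP position; "tcp_rot": TCP orientation; "wrist_force": force on the tool from outside, world axes, zero at the start; "moment": the same for the moment, N m; "width": opening from 0.0 (shut) to 1.0 (fully open); "grip_force": force on a finger pad.
Only numpy, scipy, OpenCV 4.12 (cv2) and the standard library are available. Lean on these libraries where they do the work, as an engineer would, in place of code of your own. Each camera call takes 0.05 s, during which the arm holds its last target. There are 200 camera calls.

### The job

The varnished panels in the drying cabinet need more air: lift the door's stay off its pin, draw the door further open by the stay's knob, and set the middle one of the stay's three round holes over the pin, pressed down fully home, then let go. The pin's place in its slotted plate is not known, so feel for it with light pressure and never force the bar down on the pin or sideways against it; leave everything else where it is.

Things in the scene. Friction and masses are not known exactly. Their poses are not given: they have to be found in the camera images.
- cabinet: white bench-top drying cabinet, fixed, 300 mm deep (x), 400 mm wide (y), 190 mm high; origin at the centre of its underside; its x axis points from the door side to the back, y to its hinge side, z up. The door is on its -x face.
- door (a joint): angle of the aluminium-framed door on its upright hinge at the cabinet's left front corner (rad): 0 shut, growing as it swings out to the cabinet's -x side. It starts ajar at about 0.045; a stiff hinge keeps it where it is left (about 1 N to move it at the stay).
- door_hinge (a point): a point on the door's upright hinge axis, at the door's lower edge; it stays put. The stay's pivot on the door lies 250 mm from this axis.
- stay: the stay: flat grey steel bar, 22 mm wide, 4 mm thick, 0.17 kg, lying level over the cabinet's top. Origin on its pivot on the door's top rail, at mid-thickness; x along the bar towards the knob. From the pivot: long slot 79 to 121 mm, in which the pin stands at the start; round 11 mm holes at 150, 186 and 222 mm; knob at 250 mm; end at 264 mm.
- knob (a point): centre of the black round knob at the free end of the stay, 18 mm in diameter, 26 mm high, 27 mm above the bar's mid-thickness (a thin 12 mm neck is between bar and knob). Best pinched from above with the fingers on either side of the bar, so that the bar can tilt between them. Axes of the stay.
- mid_hole (a point): centre of the middle round hole (186 mm from the pivot), at the bar's underside; axes of the stay. The stay swivels freely about its upright pivot and tilts up from level, its lowest position (underside 10 mm above the cabinet's top). The tilt is stiff: the bar stays at the tilt it is left at and has to be pressed down (about 1.5 N at the knob).
- pin_plate: steel plate 66 x 28 x 3 mm on the cabinet's top, slotted along the cabinet's x, with the brass pin clamped in it. Origin at the plate's centre, on the cabinet's top. The pin is upright, 9 mm thick, its bevelled top 21 mm above the cabinet's top and 11 mm above the level stay's underside. It stands at plate y = 0 but anywhere from -9 to +9 mm along x: not measured.
- pin_mid (a point): the point above the plate's centre at the height of the level stay's underside, 10 mm above the cabinet's top: where the pin would be if it stood at mid-slot. Axes as the cabinet's.
- varnish_jar: amber jar with a white lid, 58 mm diameter, 75 mm high, standing on the cabinet's top near its hinge side; to be left alone
- tape_roll: roll of masking tape, 92 mm diameter, 24 mm high, lying on the cabinet's top near its hinge side; to be left alone
- paint_cup: clear plastic cup of dark paint, 76 mm across, 103 mm high; to be left alone
- wash_cup: clear plastic cup with a little yellow paint, 76 mm across, 103 mm high; to be left alone
- brush_pot: large cup with brushes standing in it, 92 mm across, 124 mm high (246 mm with brushes); to be left alone
- paint_brush: flat paint brush lying on the table; to be left alone
- phone: phone in a dark blue case, 155 x 76 x 9 mm, lying on the table; to be left alone
- canvas: small painted canvas, 240 x 180 x 18 mm, lying on the table; to be left alone

How it is judged:
By the outcome, as a careful person would: the job done as asked, in the order asked, and still so for the second after the job is handed in, with the robot touching nothing.
It also fails if it takes over 64 s, if anything falls off the work surface, if the arm or the gripper's body presses on something with over 40 N, if the wrist force passes 120 N, or if a joint passes its speed limit or range.

## Working session

There is one attempt and no reset: what is moved stays moved. The work goes in short steps, Python scripts to look and compute and a shell command to move; the robot and the scene stay as the last step left them, time stands still between calls to the robot, and variables do not carry over. Pictures are saved under pics/ and viewed, at most 12 in all, crops included, and the job is handed in when it is done.

```bash
mkdir -p pics; python3 - <<'E'
from bench import state,camera,calibration
import cv2,numpy as np
s=state();print(s['t'],s['tcp_pos'],np.round(s['tcp_rot'],3).tolist())
for n in('scene','side'):
    cv2.imwrite(f'pics/{n}0.png',camera(n)[:,:,::-1]); print(n,calibration(n))
print(calibration('wrist'))
E
```

```text
0.0 [ 0.24574353 -0.60144943  0.4037933 ] [[0.926, 0.378, -0.001], [0.378, -0.926, 0.002], [-0.0, -0.002, -1.0]]
scene {'fx': 480.62372428723813, 'fy': 480.62372428723813, 'cx': 287.9588745905157, 'cy': 211.3880944231508, 'R': array([[ 0.79367283,  0.60812941, -0.01618823],
       [ 0.39567576, -0.53624545, -0.74557462],
       [-0.46208672,  0.58533703, -0.66622551]]), 't': array([-0.40420938, -0.12173751,  2.29315411])}
side {'fx': 466.1250476835269, 'fy': 466.1250476835269, 'cx': 282.0739224324247, 'cy': 216.81827970887306, 'R': array([[-0.82102651, -0.5707369 ,  0.0132237 ],
       [-0.33941994,  0.46938165, -0.81515334],
       [ 0.45903113, -0.67375089, -0.57909426]]), 't': array([0.4510638 , 0.29629806, 1.34670032])}
{'fx': 300.59596713000076, 'fy': 300.59596713000076, 'cx': 281.8754953171824, 'cy': 208.95029422531067, 'mount': array([[-6.14075644e-04, -9.65156810e-01, -2.61671464e-01,
         6.65132997e-02],
       [ 9.99999777e-01, -5.23851016e-04, -4.14554685e-04,
         4.52506067e-04],
       [ 2.63033414e-04, -2.61671661e-01,  9.65156916e-01,
         3.03765311e-02],
       [ 0.00000000e+00,  0.00000000e+00,  0.00000000e+00,
         1.00000000e+00]])}
```

View pics/scene0.png

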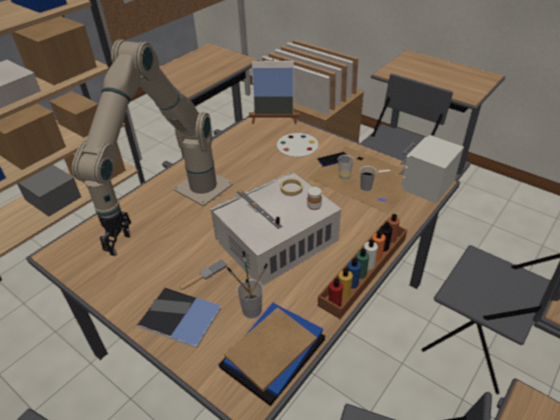

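View pics/side0.png

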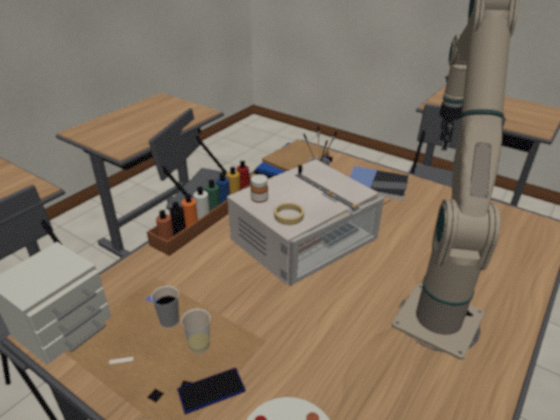

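The scene view shows the cabinet around (278,225), with the knob near (277,220). In the side view it is around (305,210), with the knob near (299,170). I'll enlarge both.

```bash
python3 - <<'E'
import cv2,numpy as np
a=cv2.imread('pics/scene0.png')[170:280,205:345];b=cv2.imread('pics/side0.png')[155:275,225:385]
r=lambda i,w:cv2.resize(i,None,fx=w,fy=w,interpolation=cv2.INTER_CUBIC)
a=r(a,5)[:, :700];b=r(b,5)
cv2.imwrite('pics/a.png',a);cv2.imwrite('pics/b.png',b)
E
```

```text
(no output)
```

View pics/a.png

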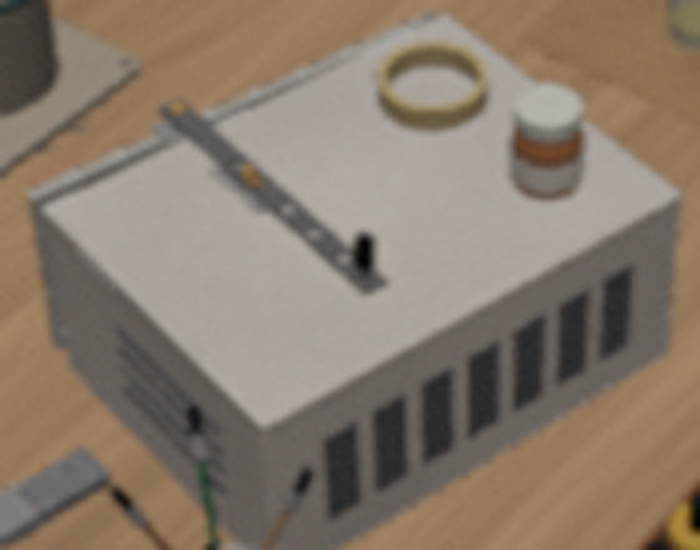

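View pics/b.png

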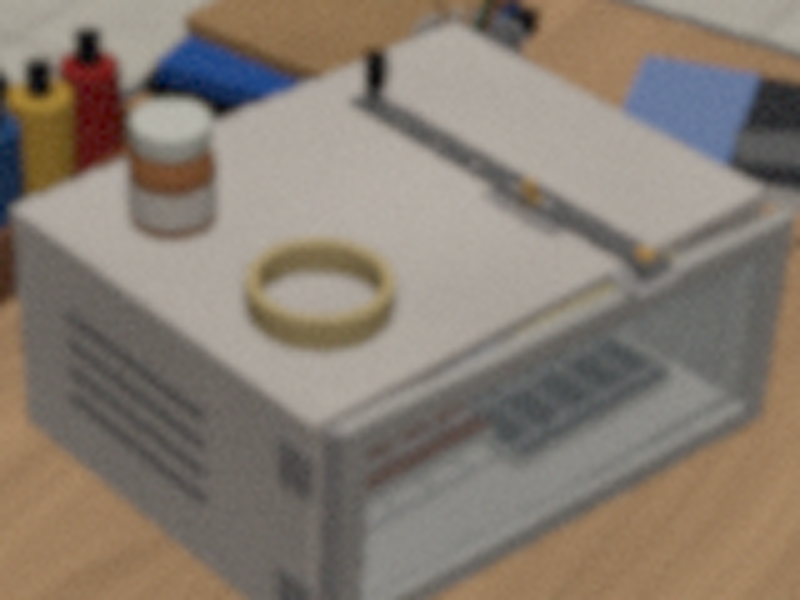

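```bash
cat >h.py <<'E'
import numpy as np
from scipy.optimize import least_squares
from bench import state,camera,calibration
def proj(c,X):
    p=np.atleast_2d(X)@c['R'].T+c['t']; return np.c_[c['fx']*p[:,0]/p[:,2]+c['cx'],c['fy']*p[:,1]/p[:,2]+c['cy']]
def wcal(s):
    c=calibration('wrist');M=np.eye(4);M[:3,:3]=s['tcp_rot'];M[:3,3]=s['tcp_pos'];W=np.linalg.inv(M@c['mount'])
    return dict(c,R=W[:3,:3],t=W[:3,3])
def onz(c,uv,z):
    d=c['R'].T@np.array([(uv[0]-c['cx'])/c['fx'],(uv[1]-c['cy'])/c['fy'],1]);o=-c['R'].T@c['t']
    return o+d*(z-o[2])/d[2]
E
python3 - <<'E'
from h import *
S,D=calibration('scene'),calibration('side')
cs=lambda a:np.array(a)/5-.4+[205,170]
cd=lambda a:np.array(a)/5-.4+[225,155]
# corners FR,BR,BL,FL
loc=np.array([[-.15,-.2],[.15,-.2],[.15,.2],[-.15,.2]])
ps=cs([[42,205],[265,428],[680,195],[440,15]]);pd=cd([[765,200],[455,25],[18,210],[315,425]])
def pts(p):
    c,s=np.cos(p[2]),np.sin(p[2]);return np.c_[loc@np.array([[c,s],[-s,c]])+p[:2],np.full(4,.19)]
f=lambda p:np.r_[(proj(S,pts(p))-ps).ravel(),(proj(D,pts(p))-pd).ravel()]
r=least_squares(f,[.6,0,0],loss='soft_l1');print('cab',r.x,np.round(f(r.x).reshape(-1,2),1).tolist())
T=lambda a,b:least_squares(lambda X:np.r_[(proj(S,X)-cs(a)).ravel(),(proj(D,X)-cd(b)).ravel()],[.6,0,.2])
c,s=np.cos(r.x[2]),np.sin(r.x[2])
for n,a,b in(('knob',[364,250],[375,73]),('pivot',[177,110],[647,255]),('pin',[250,176],[531,190]),('fl',[440,15],[315,425])):
    q=T(a,b);d=q.x[:2]-r.x[:2];print(n,q.x,q.fun.round(1),'loc',c*d[0]+s*d[1],-s*d[0]+c*d[1])
E
```

```text
cab [ 0.52492498 -0.08514598 -0.2540208 ] [[-0.1, -0.2], [-0.2, -0.8], [0.5, -1.4], [0.7, -1.4], [0.9, -2.9], [0.1, -1.2], [-0.8, -1.2], [0.5, -0.4]]
knob [ 0.59027317 -0.16118869  0.22501533] [ 0.4  0.   0.4 -0. ] loc 0.08236052078215972 -0.057180634083802306
pivot [ 0.34912455 -0.10232012  0.20235887] [ 0.2  0.   0.1 -0. ] loc -0.16584314129192199 -0.06080127362572332
pin [ 0.44746304 -0.12784383  0.20060099] [ 0.1  0.   0.1 -0. ] loc -0.06424629795414828 -0.060793687041872435
fl [0.432148   0.1428503  0.18542342] [ 0.7  0.   0.4 -0. ] loc -0.14709469788184698 0.19736519025047197
```

The stay and knob are located: knob at about (0.590, -0.161, 0.229), bar direction about -0.24 rad. I'll go above the knob with the wrist camera on the pivot side, so it looks down at the holes.

```bash
python3 -m jog '{"fingers":[-1,-1,-1,-1,-1,-1,-1,-1,-1,-1],"travel":[[0,0,-4],[0,0,-9],[4,-2,-9],[8,-4.5,-9],[12,-7,-9],[16,-9,-9],[19.5,-11,-9],[23,-13,-9],[26.5,-15,-9],[30,-17,-9]],"spin":[-0.12,-0.24,-0.36,-0.48,-0.6,-0.72,-0.84,-0.96,-1.08,-1.2]}'; python3 - <<'E'
from h import *
s=state();R=s['tcp_rot'];print(R.round(3).tolist(),(R.T@(np.array([.590,-.161,.464])-s['tcp_pos'])*100).round(2), np.arctan2(R[1,0],R[0,0]),s['q'])
E
```

```text
t: 0.93
tcp_pos: [0.4524, -0.3388, 0.4946]
tcp_rot: [[-0.023, 1.0, -0.0], [1.0, 0.023, 0.0], [0.0, -0.0, -1.0]]
wrist_force: [1.0, -0.4, 0.1]
width: 1.001
grip_force: 0.0
[[-0.023, 1.0, -0.0], [1.0, 0.023, 0.0], [0.0, -0.0, -1.0]] [17.47 14.17  3.05] 1.5934639844488347 [ 0.80786898  0.42986181 -0.32018805  1.62941759  0.14742313  1.10655625
  0.47131794]
```

```bash
python3 -m jog '{"fingers":[-1,-1,-1,-1,-1,-1,-1,-1,-1,-1],"travel":[[2,1.6,0],[4,3.2,0],[6.5,5.2,0],[9,7.2,0],[11.5,9.2,0.5],[14,11.2,1],[16,13,2],[17.4,14.2,3],[17.4,14.2,3],[17.4,14.2,3]],"spin":[-0.12,-0.24,-0.36,-0.48,-0.6,-0.72,-0.84,-0.96,-1.08,-1.2]}'; python3 -m jog '{"fingers":[-0.3,-0.3,-0.3,-0.3,-0.3,-0.3,-0.3,-0.3,-0.3,-0.3],"travel":[[0,0,0],[0,0,0],[0,0,0],[0,0,0],[0,0,0],[0,0,0],[0,0,0],[0,0,0],[0,0,0],[0,0,0]],"spin":[-0.11,-0.11,-0.11,-0.11,-0.11,-0.11,-0.11,-0.11,-0.11,-0.11]}'; python3 - <<'E'
from h import *
import cv2
s=state();np.save('s1.npy',s,allow_pickle=True);cv2.imwrite('pics/w1.png',camera('wrist')[:,:,::-1])
c=wcal(s);print(s['wrist_force'],proj(c,[[.590,-.161,.229],[.349,-.102,.204],[.4475,-.128,.21]]))
E
```

```text
t: 1.77
tcp_pos: [0.5912, -0.1625, 0.4634]
tcp_rot: [[-0.941, 0.338, -0.002], [0.338, 0.941, 0.001], [0.002, 0.001, -1.0]]
wrist_force: [-0.2, -0.3, 0.2]
width: 1.0
grip_force: 0.0
t: 2.6
tcp_pos: [0.5907, -0.1642, 0.4648]
tcp_rot: [[-0.97, 0.242, 0.0], [0.242, 0.97, -0.0], [-0.0, -0.0, -1.0]]
wrist_force: [0.1, -0.9, 0.0]
width: 0.65
grip_force: 0.0
[ 0.09668473 -0.94514457  0.04058567] [[ 286.20097558  220.37591162]
 [ 285.26413027 -201.50726   ]
 [ 282.79171777   -3.63348471]]
```

View pics/w1.png

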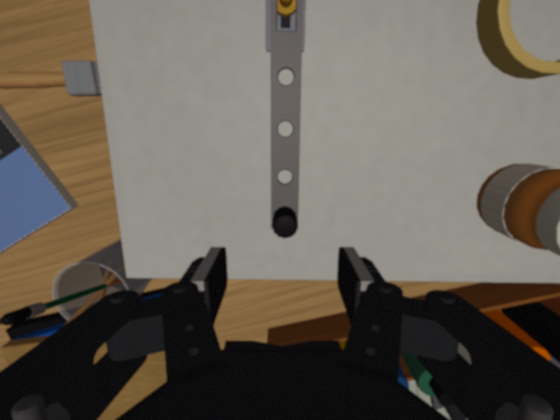

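The wrist view shows the knob at (285,222), holes at (286,77), (286,129) and (285,177), and the brass pin's top at about (287,3) at the image edge.

```bash
python3 - <<'E'
from h import *
s=np.load('s1.npy',allow_pickle=True).item();c=wcal(s);R=s['tcp_rot']
H=[onz(c,p,.204) for p in([286,77],[286,129],[285,177])];k=onz(c,[285,224],.234);pin=onz(c,[287,4],.211)
pe=onz(c,[285,51],.193)
print(H,k,'pin',pin,'plate end',pe,[np.linalg.norm(H[i]-H[i+1]) for i in(0,1)],np.arctan2(*(H[2]-H[0])[1::-1]))
u=(H[0]-H[2])/np.linalg.norm(H[0]-H[2]);piv=H[1]+u*.186;print('pivot',piv,'knobfromholes',H[1]-u*.064,'pin r',np.linalg.norm((pin-piv)[:2]))
a=-.254;X=np.array([np.cos(a),np.sin(a)]);Y=np.array([-X[1],X[0]])
hinge=None
print('tocenter',R.T@(k-s['tcp_pos'])*100)
E
```

```text
[array([ 0.49419654, -0.13725054,  0.204     ]), array([ 0.52882601, -0.14576253,  0.204     ]), array([ 0.56340965, -0.15505811,  0.204     ])] [ 0.59084134 -0.16214569  0.234     ] pin [ 0.45270038 -0.12647925  0.211     ] plate end [ 0.47543332 -0.1332349   0.193     ] [np.float64(0.03566025555733221), np.float64(0.03581112067492205)] -0.25182427469161944
pivot [ 0.34869254 -0.09941671  0.204     ] knobfromholes [ 0.59080741 -0.16170948  0.204     ] pin r 0.10747097995766286
tocenter [ 0.03459155  0.20474349 23.07607482]
```

```bash
python3 -m jog '{"fingers":[-0.3,-0.3,-0.3,-0.3,-0.3,-0.3,-0.3,-0.3,-0.3,-0.3],"travel":[[0,0.1,1.5],[0,0.2,3],[0,0.2,4.5],[0,0.2,6],[0,0.2,7],[0,0.2,7.5],[0,0.2,7.8],[0,0.2,7.8],[0,0.2,7.8],[0,0.2,7.8]],"spin":[0,0,0,0,0,0,0,0,0,0]}'; python3 -m jog '{"fingers":[0,0.3,0.6,0.8,0.8,0.8,0.8,0.8,0.8,0.8],"travel":[[0,0,0],[0,0,0],[0,0,0],[0,0,0],[0,0,0],[0,0,0],[0,0,0],[0,0,0],[0,0,0],[0,0,0]],"spin":[0,0,0,0,0,0,0,0,0,0]}' 25
```

```text
t: 3.48
tcp_pos: [0.5915, -0.1623, 0.3876]
tcp_rot: [[-0.97, 0.242, 0.002], [0.242, 0.97, -0.0], [-0.002, 0.0, -1.0]]
wrist_force: [0.2, 0.6, -0.1]
width: 0.65
grip_force: 0.0
t: 4.32
tcp_pos: [0.5913, -0.1623, 0.3868]
tcp_rot: [[-0.97, 0.241, 0.0], [0.241, 0.97, -0.0], [-0.0, 0.0, -1.0]]
wrist_force: [0.9, 0.5, 0.4]
width: 0.203
grip_force: 25.3
```

```bash
python3 -m jog '{"fingers":[0.8,0.8,0.8,0.8,0.8,0.8,0.8,0.8,0.8,0.8],"travel":[[0.05,0,-0.5],[0.13,0,-1],[0.2,0,-1.5],[0.3,0,-2],[0.4,0,-2.5],[0.5,0,-3],[0.63,0,-3.5],[0.75,0,-4],[0.9,0,-4.5],[0.9,0,-4.5]],"spin":[0,0,0,0,0,0,0,0,0,0]}'; python3 - <<'E'
from h import *
import cv2
s=state();np.save('s2.npy',s,allow_pickle=True);cv2.imwrite('pics/w2.png',camera('wrist')[:,:,::-1]);print(s['width'],s['grip_force'])
hl=np.array([-.155,.19]);a=-.254;X=np.array([np.cos(a),np.sin(a)]);Y=np.array([-X[1],X[0]])
piv=np.array([.3488,-.1005]);th0=.045;P=lambda t:piv+.25*(-(np.sin(t)-np.sin(th0))*X-(np.cos(t)-np.cos(th0))*Y)
from scipy.optimize import brentq
pin=np.array([.4527,-.1265])
for r in(.107,.13,.158,.186):
    t=brentq(lambda t:np.linalg.norm(P(t)-pin)-r,0,1);p=P(t);u=(pin-p)/np.linalg.norm(pin-p)
    for ph in(.18,.08,0):
        k=p+u*(.25*np.cos(ph)-.027*np.sin(ph));g=np.r_[k,.202+.25*np.sin(ph)+.027*np.cos(ph)]
        print(r,ph,'th',round(t,3),'yaw',np.arctan2(u[1],u[0]).round(3),g.round(4),'tool',(s['tcp_rot'].T@(g+[0,0,.1578]-s['tcp_pos'])*100).round(2))
E
```

```text
t: 5.15
tcp_pos: [0.5824, -0.1599, 0.4329]
tcp_rot: [[-0.97, 0.241, 0.001], [0.241, 0.97, -0.0], [-0.002, 0.0, -1.0]]
wrist_force: [-0.5, 0.7, -3.6]
width: 0.198
grip_force: 24.7
0.1975173705648495 24.707162976264954
0.107 0.18 th 0.045 yaw -0.245 [ 0.5828 -0.1591  0.2733] tool [-0.02  0.09  0.18]
0.107 0.08 th 0.045 yaw -0.245 [ 0.5886 -0.1605  0.2489] tool [-0.6   0.09  2.63]
0.107 0 th 0.045 yaw -0.245 [ 0.5914 -0.1612  0.229 ] tool [-0.9   0.09  4.62]
0.13 0.18 th 0.137 yaw -0.263 [ 0.56   -0.1554  0.2733] tool [ 2.29 -0.1   0.18]
0.13 0.08 th 0.137 yaw -0.263 [ 0.5657 -0.1569  0.2489] tool [ 1.7  -0.11  2.62]
0.13 0 th 0.137 yaw -0.263 [ 0.5686 -0.1577  0.229 ] tool [ 1.41 -0.12  4.61]
0.158 0.18 th 0.251 yaw -0.296 [ 0.5322 -0.1507  0.2733] tool [ 5.1  -0.32  0.18]
0.158 0.08 th 0.251 yaw -0.296 [ 0.5379 -0.1525  0.2489] tool [ 4.51 -0.35  2.62]
0.158 0 th 0.251 yaw -0.296 [ 0.5407 -0.1533  0.229 ] tool [ 4.22 -0.37  4.61]
0.186 0.18 th 0.366 yaw -0.337 [ 0.5047 -0.1447  0.2733] tool [ 7.91 -0.4   0.17]
0.186 0.08 th 0.366 yaw -0.337 [ 0.5103 -0.1467  0.2489] tool [ 7.32 -0.45  2.61]
0.186 0 th 0.366 yaw -0.337 [ 0.5131 -0.1476  0.229 ] tool [ 7.03 -0.48  4.6 ]
```

View pics/w2.png

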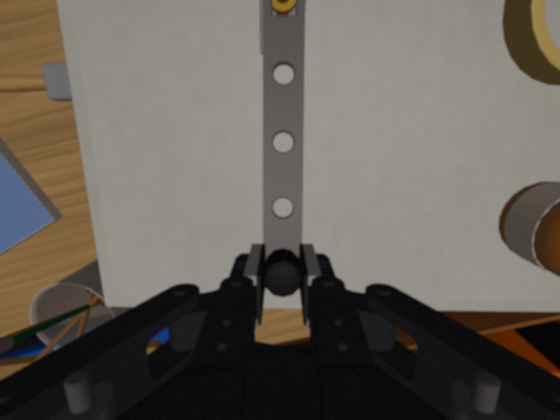

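The bar is lifted clear, the knob is held at (284,273), the holes are in line, and the pin is at (284,4). Now I'll draw the door open along the computed path.

```bash
python3 -m jog '{"fingers":[0.8,0.8,0.8,0.8,0.8,0.8,0.8,0.8,0.8,0.8],"travel":[[0.4,0,0],[0.8,-0.05,0],[1.3,-0.05,0],[1.8,-0.1,0],[2.3,-0.1,0],[2.8,-0.15,0],[3.3,-0.2,0],[3.8,-0.2,0],[4.2,-0.25,0],[4.5,-0.3,0]],"spin":[0,0,0.01,0.015,0.02,0.025,0.03,0.035,0.04,0.045]}';python3 -m jog '{"fingers":[0.8,0.8,0.8,0.8,0.8,0.8,0.8,0.8,0.8,0.8],"travel":[[0.4,0,0],[0.8,0,0.2],[1.2,0,0.4],[1.6,0.05,0.6],[2.0,0.05,0.8],[2.4,0.05,1.0],[2.8,0.05,1.2],[3.0,0.05,1.2],[3.1,0.05,1.2],[3.1,0.05,1.2]],"spin":[0.005,0.01,0.015,0.02,0.025,0.03,0.035,0.04,0.045,0.048]}'; python3 - <<'E'
from h import *
import cv2
s=state();np.save('s3.npy',s,allow_pickle=True);cv2.imwrite('pics/w3.png',cv2.resize(camera('wrist')[:,:,::-1],(800,600)))
E
```

```text
t: 6.03
tcp_pos: [0.5375, -0.152, 0.4318]
tcp_rot: [[-0.958, 0.285, -0.0], [0.285, 0.958, -0.0], [0.0, -0.0, -1.0]]
wrist_force: [0.6, -0.3, -1.3]
width: 0.2
grip_force: 24.9
t: 6.87
tcp_pos: [0.5081, -0.1428, 0.4197]
tcp_rot: [[-0.944, 0.331, -0.001], [0.331, 0.944, -0.0], [0.001, -0.0, -1.0]]
wrist_force: [-0.1, 0.3, 0.4]
width: 0.203
grip_force: 25.1
```

View pics/w3.png

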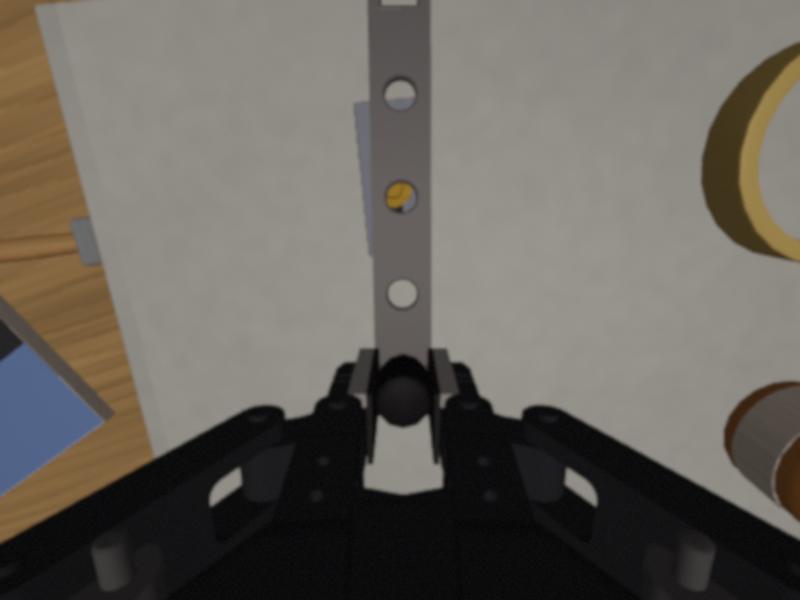

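The middle hole (401,197) is over the pin, with brass showing slightly left and above its centre. I'll measure it numerically.

```bash
python3 - <<'E'
from h import *
import cv2
im=cv2.resize(cv2.imread('pics/w3.png'),(560,420),interpolation=cv2.INTER_AREA)
h=cv2.cvtColor(im,cv2.COLOR_BGR2HSV)[122:154,262:300]
print('\n'.join(''.join('B' if p[1]>120 else ('#' if p[2]<115 else '.') for p in r) for r in h))
s=np.load('s3.npy',allow_pickle=True).item();c=wcal(s)
g=s['tcp_pos']-[0,0,.1578];ph=(g[2]-.229)/.245;print('phi',ph)
E
```

```text
######################################
######################################
######################################
######################################
######################################
######################################
###############BBBBBBBB###############
#############BBBBBBBBBBBB#############
############BBBBBBBBBBBBBB############
###########BBBBBBBBBBBBBBB############
##########BBBBBBBBBBBBBBBB.###########
##########BBBBBBBBBBBBBBBB.###########
#########BBBBBBBBBBBBBBBBB.###########
#########BBBBBBBBBBBBBBBBB.###########
#########BBBBBBBBBBBBBBBB..###########
#########BBBBBBBBBBBBBBBB.############
#########BBBBBBBBBBBBBBB.#############
#########BBBBBBBBBBBBBB..#############
#########BBBBBBBBBBBBB..##.###########
#########BBBBBBBBBBBBB..##.###########
#########BBBBBBBBBBB...###############
##########BBBBBBBBBB.##..#############
###########BBBBBBBB###..##############
############BBBBBB####.###############
######################################
######################################
######################################
######################################
######################################
######################################
######################################
######################################
phi 0.13409528976746146
```

```bash
python3 -m jog '{"fingers":[0.8,0.8,0.8,0.8,0.8,0.8,0.8,0.8,0.8,0.8],"travel":[[0.1,-0.1,0],[0.1,-0.17,0.2],[0.1,-0.17,0.5],[0.05,-0.17,0.8],[0,-0.17,1.1],[-0.05,-0.17,1.3],[-0.11,-0.17,1.4],[-0.11,-0.17,1.4],[-0.11,-0.17,1.4],[-0.11,-0.17,1.4]],"spin":[0,0,0,0,0,0,0,0,0,0]}'; python3 - <<'E'
from h import *
import cv2
s=state();np.save('s4.npy',s,allow_pickle=True);im=camera('wrist')[:,:,::-1];cv2.imwrite('w4.png',im)
cv2.imwrite('pics/w4.png',cv2.resize(im[90:180,230:330],None,fx=6,fy=6,interpolation=cv2.INTER_CUBIC))
E
```

```text
t: 7.75
tcp_pos: [0.5087, -0.1447, 0.4056]
tcp_rot: [[-0.944, 0.33, -0.001], [0.33, 0.944, 0.0], [0.001, -0.0, -1.0]]
wrist_force: [-0.7, -0.8, 0.6]
width: 0.196
grip_force: 25.2
```

View pics/w4.png

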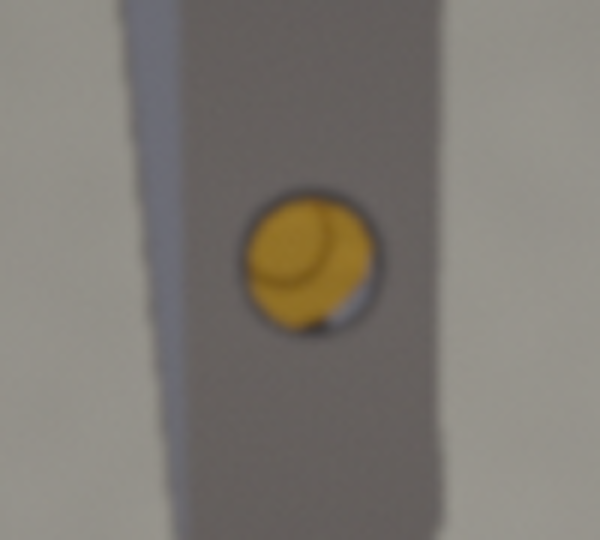

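A wider brass collar shows under the pin. The pin's own outline is the inner circle at about (284,236) in the crop, with the hole centre at (312,262). So the hole must go about 2.5 mm left and 2.1 mm up in the image.

```bash
python3 -m jog '{"fingers":[0.8,0.8,0.8,0.8,0.8,0.8,0.8,0.8,0.8,0.8],"travel":[[0.05,-0.1,0],[0.1,-0.2,0],[0.15,-0.3,0],[0.2,-0.33,0],[0.23,-0.33,0],[0.23,-0.33,0],[0.23,-0.33,0],[0.23,-0.33,0],[0.23,-0.33,0],[0.23,-0.33,0]],"spin":[0,0,0,0,0,0,0,0,0,0]}'; python3 - <<'E'
from h import *
import cv2
s=state();im=camera('wrist')[:,:,::-1];cv2.imwrite('w5.png',im)
cv2.imwrite('pics/w5.png',cv2.resize(im[90:180,230:330],None,fx=6,fy=6,interpolation=cv2.INTER_CUBIC))
E
```

```text
t: 8.63
tcp_pos: [0.5057, -0.1472, 0.4058]
tcp_rot: [[-0.944, 0.33, 0.0], [0.33, 0.944, -0.0], [-0.0, 0.0, -1.0]]
wrist_force: [1.4, -0.7, 0.3]
width: 0.199
grip_force: 25.1
```

View pics/w5.png

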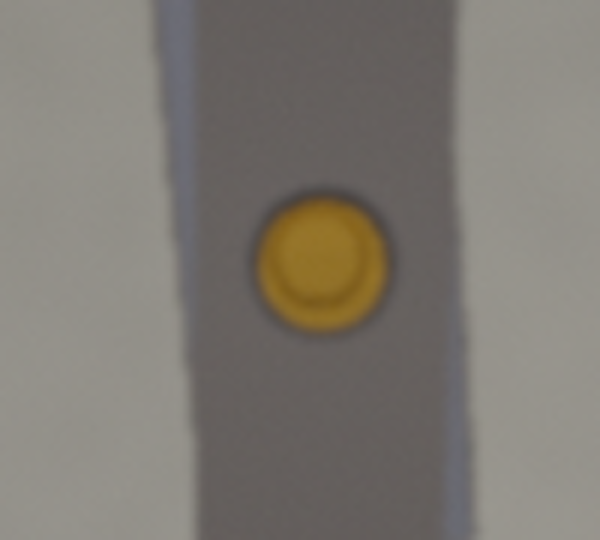

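Nearly concentric now: pin at (320,252), hole at (322,262). I'll make a small correction (about 1 mm towards the pivot), then lower gently along the arc and watch the force.

```bash
python3 -m jog '{"fingers":[0.8,0.8,0.8,0.8,0.8,0.8,0.8,0.8,0.8,0.8],"travel":[[0.1,-0.02,0],[0.1,-0.02,0],[0.09,-0.02,0.1],[0.07,-0.02,0.2],[0.06,-0.02,0.3],[0.04,-0.02,0.4],[0.03,-0.02,0.5],[0.01,-0.02,0.6],[0,-0.02,0.7],[-0.01,-0.02,0.78]],"spin":[0,0,0,0,0,0,0,0,0,0]}'; python3 - <<'E'
from bench import state
s=state();print(s['tcp_pos'],s['wrist_force'],s['moment'])
E
```

```text
t: 9.52
tcp_pos: [0.5057, -0.1475, 0.3978]
tcp_rot: [[-0.944, 0.33, -0.0], [0.33, 0.944, -0.0], [-0.0, -0.0, -1.0]]
wrist_force: [0.6, -0.4, 1.6]
width: 0.203
grip_force: 25.2
[ 0.50571937 -0.14749881  0.3977892 ] [ 0.60796538 -0.41940951  1.62922215] [-0.02590261  0.10353862  0.02044173]
```

```bash
python3 -m jog '{"fingers":[0.8,0.8,0.8,0.8,0.8,0.8,0.8,0.8,0.8,0.8],"travel":[[0,0,0.06],[-0.02,0,0.12],[-0.03,0,0.18],[-0.04,0,0.24],[-0.05,0,0.3],[-0.06,0,0.36],[-0.07,0,0.42],[-0.07,0,0.48],[-0.08,0,0.54],[-0.08,0,0.54]],"spin":[0,0,0,0,0,0,0,0,0,0]}'; python3 - <<'E'
from bench import state
s=state();print(s['tcp_pos'],s['wrist_force'],s['moment'])
E
```

```text
t: 10.35
tcp_pos: [0.5065, -0.1477, 0.3924]
tcp_rot: [[-0.944, 0.331, 0.0], [0.331, 0.944, 0.0], [-0.0, 0.0, -1.0]]
wrist_force: [-0.1, -1.4, 1.1]
width: 0.198
grip_force: 25.2
[ 0.50652138 -0.14771506  0.3924269 ] [-0.11280765 -1.37770866  1.05252269] [-0.02831909  0.06309713 -0.00074902]
```

```bash
python3 -m jog '{"fingers":[0.8,0.8,0.8,0.8,0.8,0.8,0.8,0.8,0.8,0.8],"travel":[[-0.01,0,0.06],[-0.02,0,0.12],[-0.03,0,0.18],[-0.04,0,0.24],[-0.05,0,0.3],[-0.06,0,0.36],[-0.07,0,0.42],[-0.07,0,0.48],[-0.07,0,0.52],[-0.07,0,0.52]],"spin":[0,0,0,0,0,0,0,0,0,0]}'; python3 - <<'E'
from bench import state
s=state();print(s['tcp_pos'],s['wrist_force'],s['moment'])
E
```

```text
t: 11.18
tcp_pos: [0.5072, -0.1479, 0.3873]
tcp_rot: [[-0.944, 0.33, 0.0], [0.33, 0.944, 0.0], [-0.0, 0.0, -1.0]]
wrist_force: [0.4, 0.5, 0.6]
width: 0.2
grip_force: 25.2
[ 0.50717407 -0.14793673  0.38727805] [0.35273683 0.52897829 0.58621545] [0.03631231 0.06581368 0.00798676]
```

```bash
python3 -m jog '{"fingers":[0.8,0.8,0.8,0.8,0.8,0.8,0.8,0.8,0.8,0.8],"travel":[[0,0,0.02],[0,0,0.04],[0,0,0.06],[0,0,0.08],[0,0,0.1],[0,0,0.1],[0,0,0.1],[0,0,0.1],[0,0,0.1],[0,0,0.1]],"spin":[0,0,0,0,0,0,0,0,0,0]}'; python3 - <<'E'
from bench import state
s=state();print(s['tcp_pos'],s['wrist_force'],s['moment'])
E
```

```text
t: 12.02
tcp_pos: [0.5072, -0.1479, 0.3864]
tcp_rot: [[-0.944, 0.331, 0.0], [0.331, 0.944, 0.0], [-0.0, 0.0, -1.0]]
wrist_force: [1.0, -0.3, 1.1]
width: 0.2
grip_force: 25.3
[ 0.50718068 -0.14792023  0.38635164] [ 0.9932493  -0.29342021  1.11784994] [0.00496245 0.02180913 0.04142141]
```

```bash
python3 -m jog '{"fingers":[0.8,0.8,0.8,0.8,0.8,0.8,0.8,0.8,0.8,0.8],"travel":[[0,0,0.02],[0,0,0.04],[0,0,0.06],[0,0,0.08],[0,0,0.1],[0,0,0.1],[0,0,0.1],[0,0,0.1],[0,0,0.1],[0,0,0.1]],"spin":[0,0,0,0,0,0,0,0,0,0]}'; python3 - <<'E'
from bench import state
s=state();print(s['tcp_pos'],s['wrist_force'],s['moment'])
E
```

```text
t: 12.85
tcp_pos: [0.5071, -0.1479, 0.3853]
tcp_rot: [[-0.944, 0.33, 0.0], [0.33, 0.944, -0.0], [-0.0, -0.0, -1.0]]
wrist_force: [1.1, -0.5, 1.4]
width: 0.195
grip_force: 25.3
[ 0.5071164  -0.14790595  0.38533752] [ 1.10950393 -0.5004329   1.40992391] [-0.01089594 -0.01289087  0.02882387]
```

```bash
python3 -m jog '{"fingers":[0.8,0.8,0.8,0.8,0.8,0.8,0.8,0.8,0.8,0.8],"travel":[[0,0,0.02],[0,0,0.04],[0,0,0.06],[0,0,0.08],[0,0,0.1],[0,0,0.12],[0,0,0.14],[0,0,0.15],[0,0,0.15],[0,0,0.15]],"spin":[0,0,0,0,0,0,0,0,0,0]}'; python3 - <<'E'
from bench import state
import cv2
from h import *
s=state();print(s['tcp_pos'],s['wrist_force'],s['moment'])
im=camera('wrist')[:,:,::-1];cv2.imwrite('w6.png',im)
E
```

```text
t: 13.68
tcp_pos: [0.5071, -0.1479, 0.3838]
tcp_rot: [[-0.944, 0.33, 0.0], [0.33, 0.944, -0.0], [-0.0, 0.0, -1.0]]
wrist_force: [1.0, -0.6, 2.6]
width: 0.2
grip_force: 25.4
[ 0.5071453  -0.14791723  0.38383451] [ 0.9670472  -0.63718939  2.62715527] [-0.02492051  0.0601307  -0.01970947]
```

```bash
python3 -m jog '{"fingers":[0.8,0.8,0.8,0.8,0.8,0.8,0.8,0.8,0.8,0.8],"travel":[[0,0,0.02],[0,0,0.04],[0,0,0.06],[0,0,0.08],[0,0,0.1],[0,0,0.1],[0,0,0.1],[0,0,0.1],[0,0,0.1],[0,0,0.1]],"spin":[0,0,0,0,0,0,0,0,0,0]}'; python3 - <<'E'
from bench import state
s=state();print(s['tcp_pos'],s['wrist_force'],s['moment'])
E
```

```text
t: 14.57
tcp_pos: [0.5072, -0.1479, 0.3828]
tcp_rot: [[-0.944, 0.33, 0.0], [0.33, 0.944, 0.0], [-0.0, 0.0, -1.0]]
wrist_force: [0.9, -0.9, 3.4]
width: 0.2
grip_force: 25.4
[ 0.50715043 -0.14791584  0.38282197] [ 0.94034271 -0.92752254  3.38871155] [ 0.06375466 -0.02114514 -0.02196263]
```

```bash
python3 - <<'E'
from h import *
import cv2
s=state();im=camera('wrist')[:,:,::-1];cv2.imwrite('w7.png',im);side=camera('side')[:,:,::-1]
cv2.imwrite('pics/side7.png',side)
a=cv2.resize(side[150:240,280:400],(800,600),interpolation=cv2.INTER_CUBIC)
b=cv2.resize(im[50:290,200:360],(400,600),interpolation=cv2.INTER_CUBIC)
cv2.imwrite('pics/c7.png',np.hstack([cv2.resize(a,(400,300)),cv2.resize(side[60:360,180:480],(300,300)) ]))
cv2.imwrite('pics/c7.png',np.hstack([np.vstack([cv2.resize(a,(400,300)),cv2.resize(side[60:300,160:480],(400,300))]),b]))
c=wcal(s)
# predicted pixels: hole centres for several tilts given pin-fixed geometry
g=s['tcp_pos']-[0,0,.155];u=-s['tcp_rot'][:,0]
print('knob grasp z',g[2])
E
```

```text
knob grasp z 0.22782197328398382
```

View pics/c7.png

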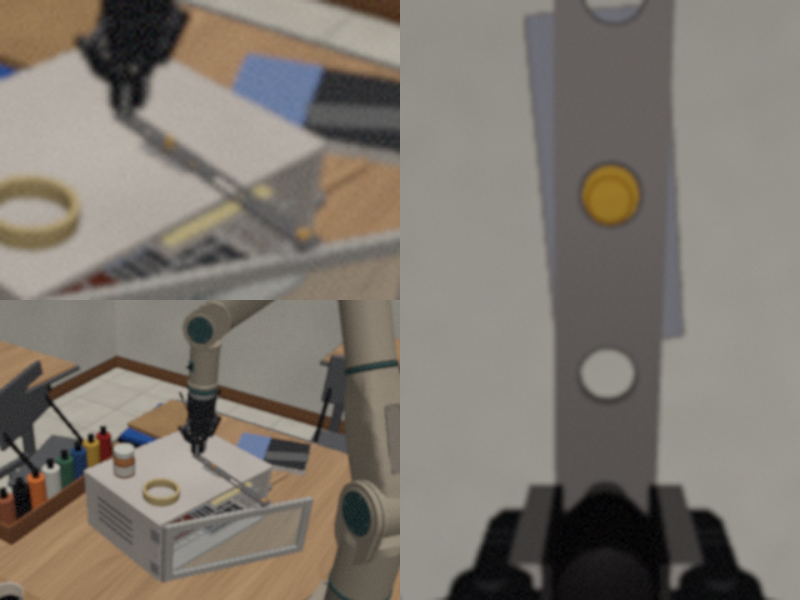

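The middle hole is on the pin, the bar looks level, and the force has been rising since z≈0.385, which suggests the stop. I'll press lightly once more, then let go.

```bash
python3 -m jog '{"fingers":[0.8,0.8,0.8,0.8,0.8,0.8,0.8,0.8,0.8,0.8],"travel":[[0,0,0.03],[0,0,0.06],[0,0,0.09],[0,0,0.12],[0,0,0.15],[0,0,0.15],[0,0,0.15],[0,0,0.15],[0,0,0.15],[0,0,0.15]],"spin":[0,0,0,0,0,0,0,0,0,0]}'; python3 - <<'E'
from bench import state
s=state();print(s['tcp_pos'],s['wrist_force'],s['moment'])
E
```

```text
t: 15.5
tcp_pos: [0.5072, -0.1479, 0.3814]
tcp_rot: [[-0.944, 0.331, 0.0], [0.331, 0.944, -0.0], [-0.0, 0.0, -1.0]]
wrist_force: [2.9, -0.9, 4.0]
width: 0.198
grip_force: 25.5
[ 0.50717655 -0.14794199  0.38137917] [ 2.872167   -0.92967526  3.96870801] [-0.05187908 -0.06855096  0.04141861]
```

```bash
python3 -m jog '{"fingers":[0.6,0.5,0.4,0.3,0.2,0.1,0,-0.1,-0.2,-0.2],"travel":[[0,0,0],[0,0,0],[0,0,0],[0,0,0],[0,0,0],[0,0,0],[0,0,0],[0,0,0],[0,0,0],[0,0,0]],"spin":[0,0,0,0,0,0,0,0,0,0]}'; python3 -m jog '{"fingers":[-0.2,-0.2,-0.2,-0.2,-0.2,-0.2,-0.2,-0.2,-0.2,-0.2],"travel":[[0,0,-1],[0,0,-2],[0,0,-3],[0,0,-4],[0,0,-5],[0,0,-6],[0,0,-7],[0,0,-8],[0,0,-8],[0,0,-8]],"spin":[0,0,0,0,0,0,0,0,0,0]}'; python3 - <<'E'
from h import *
import cv2
s=state();np.save('s8.npy',s,allow_pickle=True);im=camera('wrist')[:,:,::-1];cv2.imwrite('pics/w8.png',im);print(s['wrist_force'])
c=wcal(s);u=-s['tcp_rot'][:,0]
h=cv2.cvtColor(im,cv2.COLOR_BGR2HSV);m=((h[...,1]>120)&(h[...,0]<30)&(h[...,2]>80)).astype('u1');m[:, :255]=0;m[:,310:]=0
n,l,st,ce=cv2.connectedComponentsWithStats(m);print([(st[i][4],ce[i].round(1)) for i in range(1,n) if st[i][4]>15])
g=(im.max(2)<45).astype('u1');g[:,:255]=0;g[:,315:]=0;n,l,st,ce=cv2.connectedComponentsWithStats(g);print('dark',[(st[i].tolist(),ce[i].round(1)) for i in range(1,n) if st[i][4]>40])
w=(im.min(2)>125).astype('u1');w[:,:255]=0;w[:,312:]=0;n,l,st,ce=cv2.connectedComponentsWithStats(w);print('white',[(st[i].tolist(),ce[i].round(1)) for i in range(1,n) if st[i][4]>40])
E
```

```text
t: 16.33
tcp_pos: [0.5071, -0.1479, 0.3813]
tcp_rot: [[-0.944, 0.33, -0.0], [0.33, 0.944, 0.0], [0.0, 0.0, -1.0]]
wrist_force: [0.7, 0.1, 0.1]
width: 0.603
grip_force: 0.0
t: 17.17
tcp_pos: [0.5072, -0.1479, 0.4619]
tcp_rot: [[-0.944, 0.331, 0.001], [0.331, 0.944, -0.0], [-0.001, -0.0, -1.0]]
wrist_force: [0.0, 0.2, -0.2]
width: 0.598
grip_force: 0.0
[ 0.04582684  0.16109955 -0.19035702]
[(np.int32(83), array([260.8,   2.7])), (np.int32(73), array([284.4,   1.7])), (np.int32(182), array([283.2, 126.9]))]
dark [([270, 206, 24, 31, 597], array([281.6, 221. ])), ([255, 342, 60, 78, 4527], array([284.6, 381.8]))]
white [([278, 7, 15, 19, 272], array([285.1,  16.4])), ([255, 6, 57, 339, 11189], array([283.1, 214.5])), ([278, 68, 13, 10, 96], array([283.9,  72.7])), ([277, 170, 12, 12, 114], array([282.4, 175.2]))]
```

```bash
python3 -m jog '{"fingers":[1,1,1,1,1,1,1,1,1,1],"travel":[[0,0,0],[0,0,0],[0,0,0],[0,0,0],[0,0,0],[0,0,1],[0,0,2],[0,0,3],[0,0,3.8],[0,0,3.8]],"spin":[0,0,0,0,0,0,0,0,0,0]}' 20; python3 -m jog '{"fingers":[1,1,1,1,1,1,1,1,1,1],"travel":[[0,0,0.1],[0,0,0.2],[0,0,0.3],[0,0,0.4],[0,0,0.5],[0,0,0.6],[0,0,0.65],[0,0,0.7],[0,0,0.7],[0,0,0.7]],"spin":[0,0,0,0,0,0,0,0,0,0]}'
```

```text
t: 18.05
tcp_pos: [0.5064, -0.148, 0.4209]
tcp_rot: [[-0.944, 0.33, -0.004], [0.33, 0.944, 0.001], [0.004, -0.0, -1.0]]
wrist_force: [-1.3, -0.2, -1.0]
width: -0.001
grip_force: 0.0
t: 18.88
tcp_pos: [0.5071, -0.1479, 0.4163]
tcp_rot: [[-0.944, 0.33, 0.0], [0.33, 0.944, 0.0], [-0.0, 0.0, -1.0]]
wrist_force: [0.1, 1.0, 0.2]
width: -0.002
grip_force: 0.0
```

```bash
python3 -m jog '{"fingers":[1,1,1,1,1,1,1,1,1,1],"travel":[[0,0,0.03],[0,0,0.06],[0,0,0.09],[0,0,0.12],[0,0,0.15],[0,0,0.15],[0,0,0.15],[0,0,0.15],[0,0,0.15],[0,0,0.15]],"spin":[0,0,0,0,0,0,0,0,0,0]}'; python3 -m jog '{"fingers":[1,1,1,1,1,1,1,1,1,1],"travel":[[0,0,0.03],[0,0,0.06],[0,0,0.09],[0,0,0.1],[0,0,0.1],[0,0,0.1],[0,0,0.1],[0,0,0.1],[0,0,0.1],[0,0,0.1]],"spin":[0,0,0,0,0,0,0,0,0,0]}'
```

```text
t: 19.72
tcp_pos: [0.5071, -0.1479, 0.4149]
tcp_rot: [[-0.944, 0.33, 0.0], [0.33, 0.944, -0.0], [-0.0, 0.0, -1.0]]
wrist_force: [-0.1, 0.7, -0.0]
width: -0.005
grip_force: 0.0
t: 20.55
tcp_pos: [0.5071, -0.1479, 0.4138]
tcp_rot: [[-0.944, 0.33, 0.0], [0.33, 0.944, -0.0], [-0.0, 0.0, -1.0]]
wrist_force: [-0.6, 0.4, -0.8]
width: 0.0
grip_force: 0.0
```

```bash
for i in 1; do python3 -m jog '{"fingers":[1,1,1,1,1,1,1,1,1,1],"travel":[[0,0,0.03],[0,0,0.06],[0,0,0.09],[0,0,0.12],[0,0,0.15],[0,0,0.15],[0,0,0.15],[0,0,0.15],[0,0,0.15],[0,0,0.15]],"spin":[0,0,0,0,0,0,0,0,0,0]}'; done
```

```text
t: 21.38
tcp_pos: [0.5072, -0.1479, 0.4124]
tcp_rot: [[-0.944, 0.33, 0.0], [0.33, 0.944, -0.0], [-0.0, 0.0, -1.0]]
wrist_force: [0.3, 0.4, 0.7]
width: -0.001
grip_force: 0.3
```

```bash
python3 -m jog '{"fingers":[1,1,1,1,1,1,1,1,1,1],"travel":[[0,0,0.03],[0,0,0.06],[0,0,0.09],[0,0,0.1],[0,0,0.1],[0,0,0.1],[0,0,0.1],[0,0,0.1],[0,0,0.1],[0,0,0.1]],"spin":[0,0,0,0,0,0,0,0,0,0]}'
```

```text
t: 22.22
tcp_pos: [0.5072, -0.1479, 0.4114]
tcp_rot: [[-0.944, 0.33, 0.0], [0.33, 0.944, -0.0], [-0.0, 0.0, -1.0]]
wrist_force: [1.6, -0.1, 2.3]
width: 0.001
grip_force: 0.7
```

```bash
python3 -m jog '{"fingers":[1,1,1,1,1,1,1,1,1,1],"travel":[[0,0,0.03],[0,0,0.06],[0,0,0.09],[0,0,0.1],[0,0,0.1],[0,0,0.1],[0,0,0.1],[0,0,0.1],[0,0,0.1],[0,0,0.1]],"spin":[0,0,0,0,0,0,0,0,0,0]}'
```

```text
t: 23.05
tcp_pos: [0.5072, -0.1479, 0.4104]
tcp_rot: [[-0.944, 0.331, 0.0], [0.331, 0.944, -0.0], [-0.0, 0.0, -1.0]]
wrist_force: [1.0, -1.3, 2.3]
width: -0.003
grip_force: 1.1
```

```bash
python3 -m jog '{"fingers":[1,1,1,1,1,1,1,1,1,1],"travel":[[0,0,0.03],[0,0,0.06],[0,0,0.09],[0,0,0.12],[0,0,0.15],[0,0,0.18],[0,0,0.2],[0,0,0.2],[0,0,0.2],[0,0,0.2]],"spin":[0,0,0,0,0,0,0,0,0,0]}'; python3 - <<'E'
from bench import state
s=state();print(s['tcp_pos'],s['wrist_force'],s['moment'])
E
```

```text
t: 23.88
tcp_pos: [0.5072, -0.1479, 0.4084]
tcp_rot: [[-0.944, 0.33, 0.0], [0.33, 0.944, -0.0], [-0.0, 0.0, -1.0]]
wrist_force: [2.3, -1.8, 3.5]
width: -0.001
grip_force: 1.9
[ 0.50723147 -0.14794264  0.40842918] [ 2.27840915 -1.81515838  3.53643481] [-2.18998813e-01 -4.95052264e-01 -4.79782438e-04]
```

The force exceeds the tilt's 1.5 N without the bar giving, and the contact height matches a level bar, so it is home. I'll retreat and take a final look.

```bash
python3 -m jog '{"fingers":[1,1,1,1,1,1,1,1,1,1],"travel":[[0,0,-0.5],[0,0,-1],[0,0,-2],[0,0,-3],[0,0,-4],[0,0,-5],[0,0,-5.35],[0,0,-5.35],[0,0,-5.35],[0,0,-5.35]],"spin":[0,0,0,0,0,0,0,0,0,0]}'; python3 - <<'E'
from h import *
import cv2
s=state();im=camera('wrist')[:,:,::-1];side=camera('side')[:,:,::-1]
cv2.imwrite('pics/w9.png',np.hstack([cv2.resize(im[0:300,160:410],(400,480)),cv2.resize(side[150:290,240:357],(400,480),interpolation=cv2.INTER_CUBIC)]))
h=cv2.cvtColor(im,cv2.COLOR_BGR2HSV);m=((h[...,1]>120)&(h[...,0]<30)&(h[...,2]>80)).astype('u1');m[:, :255]=0;m[:,310:]=0
n,l,st,ce=cv2.connectedComponentsWithStats(m);print([(st[i][4],ce[i].round(1)) for i in range(1,n) if st[i][4]>15])
w=(im.min(2)>125).astype('u1');w[:,:255]=0;w[:,312:]=0;n,l,st,ce=cv2.connectedComponentsWithStats(w);print('white',[(st[i].tolist(),ce[i].round(1)) for i in range(1,n) if 40<st[i][4]<2000])
print(s['tcp_pos'])
E
```

```text
t: 24.72
tcp_pos: [0.5069, -0.148, 0.4614]
tcp_rot: [[-0.944, 0.331, -0.001], [0.331, 0.944, 0.0], [0.001, -0.0, -1.0]]
wrist_force: [0.2, -0.4, -0.1]
width: -0.0
grip_force: 0.0
[(np.int32(99), array([260.8,   3.3])), (np.int32(92), array([285.5,   2.2])), (np.int32(21), array([306.3,   1.3])), (np.int32(181), array([283.3, 127.9]))]
white [([278, 8, 16, 20, 309], array([285.6,  17.8])), ([278, 69, 14, 10, 102], array([284.1,  73.8])), ([277, 171, 12, 11, 116], array([282.4, 176. ])), ([278, 326, 9, 19, 157], array([282. , 335.2]))]
[ 0.50688482 -0.14797814  0.46141565]
```

View pics/w9.png

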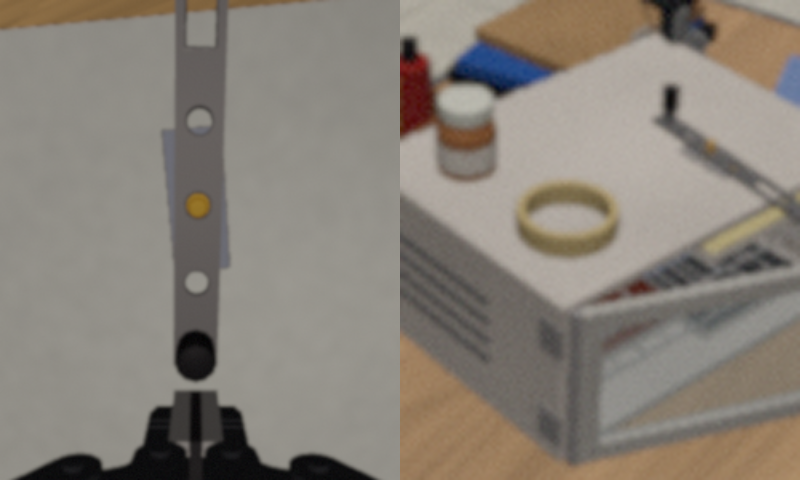

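The middle hole sits on the pin, the bar is level, and the gripper is clear of it. The second press did not change the hole spacing in the image.

```bash
python3 -c "
from bench import hand_in;print(hand_in())"
```

```text
the job is handed in; nothing more can be done
None
```

I lifted the stay off its pin, drew the door open to about 0.37 rad by my estimate, pressed the middle hole down over the pin with about 4 N or less, let go, and handed the job in at about 25 s with the gripper clear; the hand-in returned no verdict.

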